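Close the loaded board clamp

ROBOT

A 6-joint arm with a two-finger parallel gripper is mounted at the origin on the work surface. World frame = base frame: x ahead of the robot, y to its left, z up, the work surface at z = 0. Lengths are in m, angles in degrees, forces in N, time in s.
With the tool pointing down it reaches from about 0.4 to 0.825 m from the base axis. Payload 7 kg.
Tool frame: the origin (TCP) lies midway between the tips of the shut fingers; the grasp point (between the pads) lies 19 mm behind it (ctrl.grip_point_offset is the distance from the TCP to the grasp point, in m); x points along the fingers, y is the direction in which the jaws open and shut, and the axes are right-handed (so a half turn about x gives the same grasp; the last joint's range is limited). The gripper opens to 88 mm and grips with 3 to 60 N. Pads are 19 mm wide; open, the fingers measure 130 mm over their backs; the gripper's body (78 mm by 193 mm) begins 47 mm behind the grasp point.
Start: joints at [84.803, 20.546, 0.682, 0, -70.136, -16.507], TCP at [0.25, 0.627, 0.227] pointing down, gripper open.
Joint ranges: [-176.03, 176.03], [-82.01, 121.73], [-58.28, 71.71], [-173.87, 95.51], [-174.79, -0.11], [-173.66, 173.66]. Speed limits (degrees/s): [136.94, 136.94, 172.46, 180, 180, 180].

INTERFACE

Orientations are given as [roll, pitch, yaw] about the fixed x, y, z axes, in that order (R = Rz(yaw) Ry(pitch) Rx(roll)).
In Python, from plant import ctrl gives the robot as it stands.
- The arm moves only by the tool drive_tool, never from a script. Its argument "plan" is a list of rows, each a list of 3 entries, a list of its own where there are three numbers: the shift along the tool's x, y, z in m, then the turn, a rotation vector about the tool's x, y, z in degrees, then the opening, from 0 (shut) to 1 (fully open). In form: [[[dx, dy, dz], [wx, wy, wz], grip], ...]. A call has 1 to 20 rows; each row is the pose to reach, as a shift and turn from the pose measured when the call began, along the tool's axes at that moment; what a row does not reach only later rows make up. A row lasts 1/12 s, in which the tool goes at most 41.7 mm and 7.16 degrees, less where a joint would pass 70% of its speed; a pose out of reach is approached as far as the arm can. A call with a gripper value outside its range is refused whole. The fingers move at their own pace and stop on an object; the grip force is fixed at half the most. Time passes only in rows, so rows that repeat a pose let the fingers close. It gives the time, the measured TCP pose, the force and the opening at its end, in the units of the state.
- ctrl.get_obs(): the state, without advancing time (a new reading comes with each control period).
- ctrl.snapshot(name): name is "scene" or "top" or "wrist"; returns the picture (384x512x3 uint8, blue, green, red); there is no depth.
- ctrl.get_calibration(name): a dict with "fx", "fy", "cx", "cy" (pixels), "R" (3x3) and "t" (3): a world point X has camera coordinates R X + t. Camera axes: x right, y down, z forward; pixel columns grow to the right and rows downward; lengths in m; the calibration is good to about 2 mm. The wrist camera is an equidistant fisheye: a pixel r from the principal point sees the ray r / f radians off the axis. A picture is of the moment at which its call begins: read the wrist's pose just before it. get_calibration takes no time and is no camera call; for the wrist camera it gives the pose at the moment of the call.
- ctrl.close_job(): hands the job in, once; it reports no verdict.
Trained networks look in the newest picture that a camera, given by its name, has taken for a name from the list of things; names that differ only in an ending like _2 or _b are one class to them, and where a whole thing is asked for, a point or a joint stands for the part that bears it (a point fixed in the world has none). Each returns a list of dicts, best first, with "confidence" (0 to 1); they miss things now and then, are a little off and sometimes report something else, mostly with a low value. They report only what shows in the picture. A call takes as long as a camera call.
- ctrl.cut_out(camera, name): "pixels" (384x512 bool, what is visible of it) and "pixel" ([column, row] in pixels, amid what is visible of it).
- ctrl.landmark_of(camera, name): "pixel" ([column, row] in pixels: a listed point, or the origin of a listed thing).
The state is a dict: "clock": time; "joint_pos": joint angles; "qvel": joint speeds; "tau": joint torques, N m; "tool_pos": TCP position; "orientation": TCP orientation; "force": force on the tool from outside, world axes, zero at the start; "moment": the same for the moment, N m; "opening": finger opening in m.
Only numpy, scipy, OpenCV 4.12 (cv2) and the standard library are available. Lean on these libraries where they do the work, as an engineer would, in place of code of your own. Each camera call takes 0.05 s, during which the arm holds its last target. There are 200 camera calls.

TASK

Two board clamps stand on the soldering bench with their levers raised. Close the one that has a circuit board in its nest: squeeze the release button in the side of the lever's grip, keep it squeezed while you swing the lever all the way down, then let go. Leave the lever of the empty clamp as it is.

Things in the scene. Friction and masses are not known exactly. Their poses are not given: they have to be found in the camera images.
- clamp_grip (a point): Pinch point on the raised lever of the clamp with the green circuit board (66 x 53 mm): centre of the black grip (75 mm long, 22 wide, 26 high), 30 mm from its free end, at the middle of the button. x: along the lever to the hinge, 195 mm away and 75 mm above the table. y: level, along the hinge axis. Button on the +y side: grip 30 mm wide with the button out, 23 mm squeezed.
- clamp_lever (a joint): Swing of that lever (rad): 0 raised, sloping up towards the robot 0.85 rad above level; 0.85 fully down, level, grip point 75 mm above the table. Starts at 0 to 0.08. A ratchet stops it near 0.11 and twice more unless the button is squeezed. Then it takes 2 N at the grip and stays where left. It can turn between fingers that pinch it along y, so these may keep pointing down.
- clamp_button (a joint): Release button of that lever (m): 0 out, 0.007 fully in. A grey pad 30 mm long, 16 mm high, standing 8 mm out of the grip's +y side; it moves into the grip along y. The ratchet lets go above 0.004. Sprung: 2 N to start, 6 N fully in; comes out by itself.
- spare_grip (a point): The same point on the lever of the other clamp, which is alike but has an empty aluminium-rimmed nest. Both clamps have a grey base plate, 205 x 100 x 18 mm, under the lever; it does not reach under the grip.

How it is judged (in metres and radians):
On the way:
1. the button is squeezed while the lever is still up (value of joint clamp_button above 0.003 m and value of joint clamp_lever below 0.2 rad), for 0.1 s.
At the end, for the whole second after the job is handed in: The loaded clamp's lever is down within 0.1 rad (6 degrees) of its stop, its button is out again (within 2 mm), and the grip of the empty clamp's lever is within 25 mm of where it was (value of joint clamp_lever above 0.75 rad and value of joint clamp_button below 0.002 m and distance of spare_grip from where it was at the start of the episode below 0.025 m); the robot touches nothing.
It fails at once if the empty clamp's lever is swung (its grip moved by more than 25 mm) (distance of spare_grip from where it was at the start of the episode above 0.025 m).
It also fails if it takes over 32 s, if anything falls off the work surface, if the arm or the gripper's body presses on something with over 40 N, if the wrist force passes 120 N, or if a joint passes its speed limit or range.

## Working session

There is one attempt and no reset: what is moved stays moved. The work goes in short steps, Python scripts to look and compute and a tool call to move; the robot and the scene stay as the last step left them, time stands still between calls to the robot, and variables do not carry over. Pictures are saved under pics/ and viewed, about 8 in all and at most 12, crops included, and the job is handed in when it is done.

Besides the shell and the picture viewer there is one more tool, called after ">>>" as a command line: name --argument value ..., lists and objects as JSON in quotes. drive_tool: Moves the arm, as the interface text tells. Its arguments: {"type":"object","properties":{"plan":{"type":"array","items":{"type":"array"}}},"required":["plan"]}

```bash
mkdir -p pics; cat > h.py <<'E'
import numpy as np, cv2
from plant import ctrl
def calib(n):
    c=ctrl.get_calibration(n); return c,np.array(c["R"]),np.array(c["t"])
E
python3 - <<'E'
from h import *
ims=[]
for n in ("scene","top"):
    im=ctrl.snapshot(n); 
    for k in("clamp_grip","spare_grip"):
        for d in ctrl.landmark_of(n,k)[:3]:
            print(n,k,d)
            p=tuple(int(v) for v in d["pixel"]); cv2.circle(im,p,4,(0,0,255) if k[0]=='c' else (255,0,0),1)
    ims.append(im)
    c,R,t=calib(n); print(c["fx"],c["cx"],c["cy"],-R.T@t)
cv2.imwrite("pics/a.png",cv2.resize(np.hstack(ims),(800,300)))
cv2.imwrite("pics/top.png",ims[1])
o=ctrl.get_obs();print(o)
E
```

```text
scene clamp_grip {'pixel': [309.8, 208.9], 'confidence': 0.69}
scene spare_grip {'pixel': [232.1, 148.9], 'confidence': 0.73}
451.6090668315645 253.69518618507993 192.46142892205273 [1.14042831 0.69004324 0.77764835]
top clamp_grip {'pixel': [177.4, 213.9], 'confidence': 0.71}
top spare_grip {'pixel': [334.1, 218.8], 'confidence': 0.84}
492.79590920031296 251.36889039856334 188.53140410263154 [0.52116662 0.0046603  1.20849607]
{'clock': 0.3, 'joint_pos': array([ 8.48033101e+01,  2.05639875e+01,  6.66228010e-01, -5.97205186e-03,
       -7.01357853e+01, -1.65078776e+01]), 'qvel': array([-0.03310081, -0.21355924,  0.16046854,  0.07305118, -0.06284823,
        0.07748723]), 'tau': array([-2.21160130e-04, -5.81808293e+01,  2.92814291e+01,  6.99001059e+00,
        9.25706117e-03, -1.05910899e-04]), 'tool_pos': array([0.24957764, 0.62698117, 0.2262237 ]), 'orientation': array([  97.00448411,   89.96598834, -104.70211435]), 'force': array([-0.68094013,  0.26448392, -0.14205878]), 'moment': array([-0.02860691, -0.00814033,  0.07255942]), 'opening': 0.08783421786191561}
```

View pics/a.png

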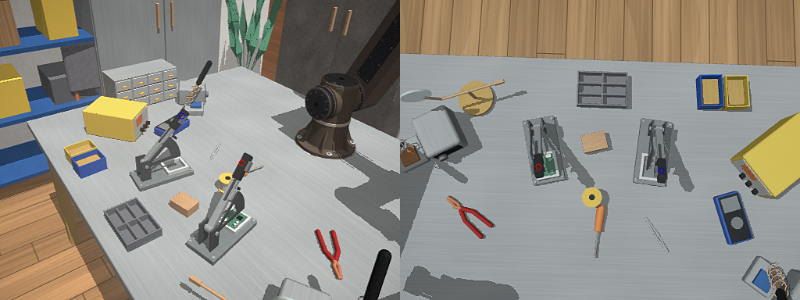

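The scene and top views show the green-board clamp, left in the top view with its grip at about (177, 214). The empty clamp is on the right at (334, 219). The networks agree with this.

```bash
cat >> h.py <<'E'
def tri(p):
    A=[];b=[]
    P=[]
    for n,px in p.items():
        c,R,t=calib(n); K=np.array([[c["fx"],0,c["cx"]],[0,c["fy"],c["cy"]],[0,0,1]])
        P.append(K@np.c_[R,t])
    X=cv2.triangulatePoints(P[0],P[1],*[np.array(v,float).reshape(2,1) for v in p.values()])[:,0]; X=X[:3]/X[3]
    for M,px in zip(P,p.values()):
        q=M@np.r_[X,1]; print("reproj err",q[:2]/q[2]-px)
    return X
def onplane(n,px,z):
    c,R,t=calib(n); d=R.T@np.array([(px[0]-c["cx"])/c["fx"],(px[1]-c["cy"])/c["fy"],1]); o=-R.T@t
    return o+d*(z-o[2])/d[2]
E
python3 - <<'E'
from h import *
print(tri({"scene":[309.8,208.9],"top":[177.4,213.9]}))
print(tri({"scene":[232.1,148.9],"top":[334.1,218.8]}))
im=cv2.imread("pics/top.png")[135:255,140:240]
s=ctrl.snapshot("scene")[170:350,220:370]
a=cv2.resize(im,(500,600),interpolation=cv2.INTER_CUBIC)
cv2.imwrite("pics/b.png",a)
cv2.imwrite("pics/c.png",cv2.resize(s,(500,600),interpolation=cv2.INTER_CUBIC))
E
```

```text
reproj err [1.13723043 0.06494496]
reproj err [ 0.70706435 -0.70844141]
[0.59159417 0.13853799 0.2180593 ]
reproj err [-0.69034427 -0.12513035]
reproj err [-0.47435286  0.5823736 ]
[ 0.58845665 -0.17474547  0.21748254]
```

View pics/b.png

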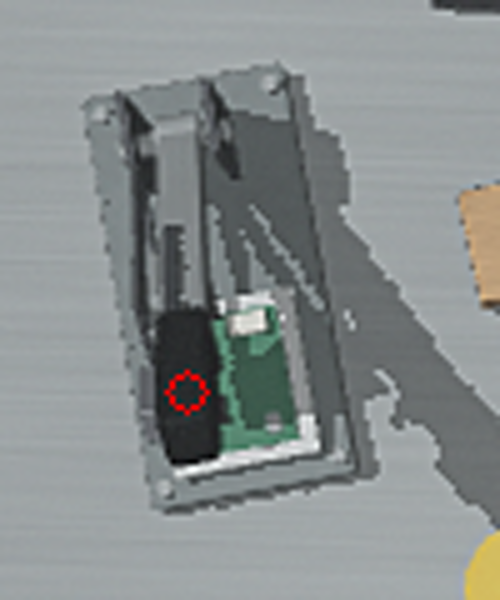

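The crop shows the base plate corners at about (85,105), (300,70), (355,465) and (160,505). The grip is at (188,390), with the grey button on its left (+y world) side at (147,390).

```bash
python3 - <<'E'
from h import *
from scipy.spatial.transform import Rotation as Ro
P=[onplane("top",(140+u/5,135+v/5),.018) for u,v in [(85,105),(300,70),(355,465),(160,505)]]
for p in P: print(p)
for a,b in((3,0),(2,1),(1,0),(2,3)):
    d=P[b]-P[a]; print(np.linalg.norm(d),np.degrees(np.arctan2(d[1],d[0])))
o=ctrl.get_obs(); R=Ro.from_euler("xyz",o["orientation"],degrees=True); print(R.as_matrix().round(3))
# lever mask in top
for d in ctrl.cut_out("top","clamp_lever")[:2]:
    v,u=np.nonzero(d["pixels"]); print(d["confidence"],u.min(),u.max(),v.min(),v.max(),len(u))
E
```

```text
[0.7443778 0.2237172 0.018    ]
[0.76515477 0.11938911 0.018     ]
[0.57249494 0.08490813 0.018     ]
[0.55061149 0.17761744 0.018     ]
0.19917472252991192 13.382682344303298
0.19572109740995325 10.146987080032387
0.10637685383906165 101.26311385901529
0.09525703417157248 103.28120903896884
[[-0.    -0.37  -0.929]
 [-0.    -0.929  0.37 ]
 [-1.     0.    -0.   ]]
0.97 168 183 159 227 753
```

>>> drive_tool --plan '[[[-0.04,0,0],[-6,0,0],1],[[-0.08,0.02,-0.03],[-12,0,0],1],[[-0.1,0.04,-0.06],[-18,0,0],1],[[-0.1,0.06,-0.09],[-24,0,0],1],[[-0.1,0.08,-0.12],[-30,0,0],1],[[-0.1,0.1,-0.152],[-34,0,0],1],[[-0.1,0.12,-0.183],[-34,0,0],1],[[-0.1,0.14,-0.213],[-34,0,0],1],[[-0.1,0.16,-0.244],[-34,0,0],1],[[-0.1,0.18,-0.274],[-34,0,0],1],[[-0.1,0.2,-0.305],[-34,0,0],1],[[-0.1,0.22,-0.335],[-34,0,0],1],[[-0.1,0.24,-0.366],[-34,0,0],1],[[-0.1,0.26,-0.396],[-34,0,0],1],[[-0.1,0.28,-0.427],[-34,0,0],1],[[-0.1,0.3,-0.457],[-34,0,0],1],[[-0.1,0.32,-0.488],[-34,0,0],1],[[-0.1,0.327,-0.4985],[-34,0,0],1],[[-0.1,0.327,-0.4985],[-34,0,0],1],[[-0.1,0.327,-0.4985],[-34,0,0],1]]'

```text
clock: 2.07
tool_pos: [0.5921, 0.1382, 0.3262]
orientation: [16.1, 90.0, -151.7]
force: [-0.8, -0.0, 0.5]
opening: 0.0876
```

```bash
python3 - <<'E'
from h import *
from scipy.spatial.transform import Rotation as Ro
o=ctrl.get_obs(); print(o["clock"],o["tool_pos"],o["orientation"])
print(Ro.from_euler("xyz",o["orientation"],degrees=True).as_matrix().round(3))
c,R,t=calib("wrist"); im=ctrl.snapshot("wrist"); C=-R.T@t; print(C)
for d in ctrl.landmark_of("wrist","clamp_grip")[:3]:
    print(d); px=np.array(d["pixel"]); q=(px-[c["cx"],c["cy"]])/c["fx"]; r=np.linalg.norm(q)
    ray=R.T@np.r_[np.sin(r)*q/r,np.cos(r)]; 
    for z in(.21,.218,.222): print(z,C+ray*(z-C[2])/ray[2])
    cv2.circle(im,tuple(int(v) for v in px),4,(0,0,255),1)
# project estimate
cv2.imwrite("pics/w1.png",im)
E
```

```text
2.0667 [0.5920503  0.13816931 0.32618608] [  16.06995248   89.96282471 -151.74942735]
[[-0.001  0.211 -0.977]
 [-0.    -0.977 -0.211]
 [-1.     0.     0.001]]
[0.67250284 0.15667895 0.48438652]
{'pixel': [253.8, 185.8], 'confidence': 0.76}
0.21 [0.59084059 0.14050499 0.21      ]
0.218 [0.59322153 0.14097656 0.218     ]
0.222 [0.594412   0.14121234 0.222     ]
```

View pics/w1.png

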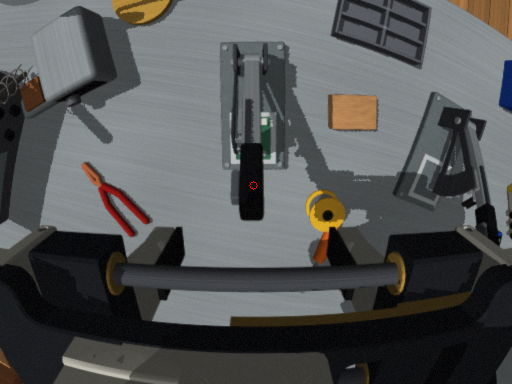

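The wrist view shows the lever upright in the image, with the grip at (254,186). The jaws are aligned with it, so I descend.

>>> drive_tool --plan '[[[0.03,-0.002,-0.001],[0,0,0],1],[[0.06,-0.002,-0.001],[0,0,0],1],[[0.09,-0.002,-0.001],[0,0,0],1],[[0.115,-0.002,-0.001],[0,0,0],1],[[0.126,-0.002,-0.001],[0,0,0],1],[[0.126,-0.002,-0.001],[0,0,0],1],[[0.126,-0.002,-0.001],[0,0,0],0.6],[[0.126,-0.002,-0.001],[0,0,0],0.45]]'

```text
clock: 2.83
tool_pos: [0.593, 0.1424, 0.2026]
orientation: [-173.6, 89.8, 18.7]
force: [1.3, -0.6, 0.3]
opening: 0.0796
```

```bash
python3 - <<'E'
from h import *
im=ctrl.snapshot("wrist"); o=ctrl.get_obs(); print(o["tool_pos"],o["force"],o["opening"])
cv2.imwrite("pics/w2.png",im[120:360,120:400])
E
```

```text
[0.5930778  0.14231462 0.2027192 ] [ 0.74846807 -0.42844473 -0.42423179] 0.07531790902041632
```

View pics/w2.png

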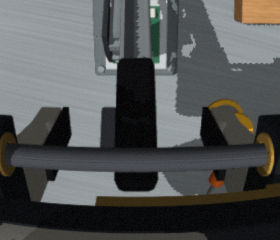

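The wrist crop shows the grip centred between the pads (at about 136, with pads at 70 and 203). Closing now.

>>> drive_tool --plan '[[[0.003,0.001,0],[0,0,0],0.45],[[0.003,0.001,0],[0,0,0],0.3],[[0.003,0.001,0],[0,0,0],0.1],[[0.003,0.001,0],[0,0,0],0],[[0.003,0.001,0],[0,0,0],0],[[0.003,0.001,0],[0,0,0],0],[[0.003,0.001,0],[0,0,0],0],[[0.003,0.001,0],[0,0,0],0],[[0.003,0.001,0],[0,0,0],0],[[0.003,0.001,0],[0,0,0],0],[[0.003,0.001,0],[0,0,0],0],[[0.003,0.001,0],[0,0,0],0]]'

```text
clock: 3.88
tool_pos: [0.5932, 0.1422, 0.1998]
orientation: [-155.9, 89.8, 36.5]
force: [-3.2, 4.0, 2.7]
opening: 0.0219
```

>>> drive_tool --plan '[[[0.0035,0,0.0035],[0,0,0],0],[[0.007,0,0.007],[0,0,0],0],[[0.011,0,0.011],[0,0,0],0],[[0.0145,0,0.0142],[0,0,0],0],[[0.018,0,0.0174],[0,0,0],0],[[0.022,0,0.0205],[0,0,0],0],[[0.0258,0,0.0235],[0,0,0],0],[[0.0258,0,0.0235],[0,0,0],0]]'

```text
clock: 4.55
tool_pos: [0.5696, 0.137, 0.1732]
orientation: [-149.7, 89.8, 42.7]
force: [0.4, 0.6, -0.3]
opening: 0.0221
```

```bash
python3 - <<'E'
from h import *
o=ctrl.get_obs(); print(o["tool_pos"],o["force"],o["opening"])
im=ctrl.snapshot("wrist");s=ctrl.snapshot("scene")
cv2.imwrite("pics/w3.png",np.hstack([cv2.resize(im[120:360,120:400],(400,342)),cv2.resize(s[130:301,220:420],(400,342))]))
E
```

```text
[0.56957501 0.13698202 0.17316025] [ 0.40716568  0.63118578 -0.27457065] 0.02207347904789493
```

View pics/w3.png

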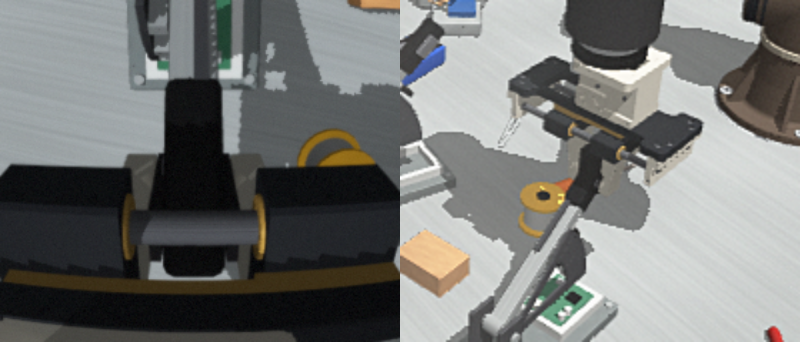

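Left: the jaws are pinching the grip. Right: the lever has followed past the first ratchet stop, and the forces are near zero. Carrying on down the arc.

>>> drive_tool --plan '[[[0.008,0,0.0057],[0,0,0],0],[[0.016,0,0.011],[0,0,0],0],[[0.0237,0,0.0153],[0,0,0],0],[[0.0325,0,0.0199],[0,0,0],0],[[0.0413,0,0.0238],[0,0,0],0],[[0.0504,0,0.0273],[0,0,0],0],[[0.0596,0,0.0305],[0,0,0],0],[[0.069,0,0.0331],[0,0,0],0],[[0.0785,0,0.0353],[0,0,0],0],[[0.088,0,0.037],[0,0,0],0],[[0.0977,0,0.0382],[0,0,0],0],[[0.108,0,0.039],[0,0,0],0],[[0.117,0,0.0392],[0,0,0],0],[[0.118,0,0.0392],[0,0,0],0],[[0.118,0,0.0392],[0,0,0],0]]'

```text
clock: 5.9
tool_pos: [0.5313, 0.1284, 0.0548]
orientation: [-141.1, 89.9, 51.3]
force: [-1.9, -3.0, 7.3]
opening: 0.0218
```

>>> drive_tool --plan '[[[0,0,0],[0,0,0],0.4],[[0,0,0],[0,0,0],0.7],[[0,0,0],[0,0,0],1],[[0,0,0],[0,0,0],1],[[0,0,0],[0,0,0],1],[[0,0,0],[0,0,0],1],[[0,0,0],[0,0,0],1],[[0,0,0],[0,0,0],1],[[-0.03,0,0],[0,0,0],1],[[-0.06,0,0],[0,0,0],1],[[-0.1,0,0],[0,0,0],1],[[-0.14,0,0],[0,0,0],1],[[-0.17,0,0],[0,0,0],1],[[-0.17,0,0],[0,0,0],1],[[-0.17,0,0],[0,0,0],1],[[-0.17,0,0],[0,0,0],1]]'

```text
clock: 7.23
tool_pos: [0.5307, 0.1282, 0.2245]
orientation: [-114.4, 89.9, 78.0]
force: [-0.6, -0.3, -0.5]
opening: 0.0876
```

```bash
python3 - <<'E'
from h import *
o=ctrl.get_obs(); print(o["tool_pos"],o["force"],o["opening"])
im=ctrl.snapshot("wrist");s=ctrl.snapshot("scene")
p={}
for n in("wrist","scene"): 
  for k in("clamp_grip","spare_grip"):print(n,k,ctrl.landmark_of(n,k)[:1])
cv2.imwrite("pics/w4.png",np.hstack([cv2.resize(im[50:290,120:400],(400,342)),cv2.resize(s[100:340,180:460],(400,342))]))
E
```

```text
[0.53070371 0.12817337 0.22448005] [-0.57843711 -0.33803715 -0.47101487] 0.08764816198544323
wrist clamp_grip [{'pixel': [256.5, 173.7], 'confidence': 0.78}]
wrist spare_grip []
scene clamp_grip [{'pixel': [322.4, 249.5], 'confidence': 0.86}]
scene spare_grip [{'pixel': [232.2, 148.8], 'confidence': 0.74}]
```

View pics/w4.png

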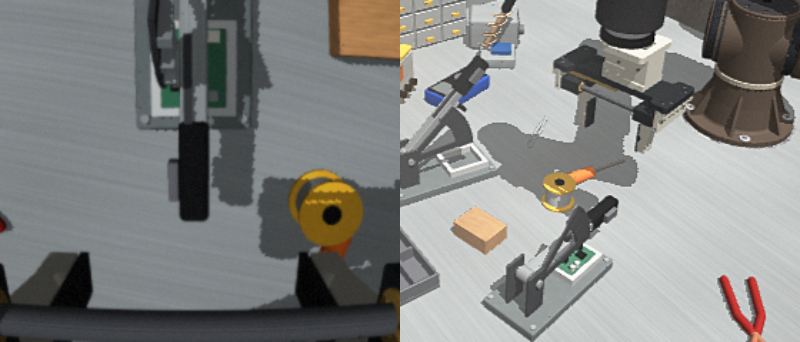

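The lever is down, the button is out again on the left of the grip at (175,178), and the spare grip hasn't moved in the scene view. I'll check the lever height from the scene pixel, then hand in.

```bash
python3 - <<'E'
from h import *
for z in(.07,.075,.08,.085,.095): print(z,onplane("scene",(322.4,249.5),z))
c,R,t=calib("wrist");C=-R.T@t;q=(np.array([256.5,173.7])-[c["cx"],c["cy"]])/c["fx"];r=np.linalg.norm(q)
ray=R.T@np.r_[np.sin(r)*q/r,np.cos(r)]
for z in(.075,.085,.095): print(z,C+ray*(z-C[2])/ray[2])
E
```

```text
0.07 [0.53121617 0.13072707 0.07      ]
0.075 [0.53552065 0.134679   0.075     ]
0.08 [0.53982513 0.13863094 0.08      ]
0.085 [0.54412962 0.14258287 0.085     ]
0.095 [0.55273858 0.15048674 0.095     ]
0.075 [0.5336858  0.12859559 0.075     ]
0.085 [0.53621371 0.12919336 0.085     ]
0.095 [0.53874162 0.12979114 0.095     ]
```

The two views agree at z of about 0.07 to 0.075, so the lever is level.

```bash
python3 -c "
from plant import ctrl
print(ctrl.close_job())"
```

```text
the job is handed in; nothing more can be done
None
```

I closed the clamp with the green board and handed the job in at about 7.5 s on the robot's clock. The system reports no verdict, so the checks below are my own.

- **Squeeze:** I pinched the grip at the button while the lever was still up. The jaws shut to about 22 mm, against 23 mm expected with the button in and 22 mm for the bare grip. That number alone doesn't prove the squeeze. The lever then went past its first ratchet stop with almost no force, which does.
- **Lever down:** It swung to its stop, with about 7 N upward on the tool at the end. The scene and wrist cameras agree on the grip being about 70–75 mm above the table, so it is level.
- **Button and contact:** After I let go, the button showed out again in the wrist picture. The arm retreated about 170 mm straight up, with the tool force near zero.
- **Empty clamp:** Its grip appears in the same place in the scene view, within 0.1 pixel of the start.

None of the checks failed. The one small disagreement is about 6 mm in the grip's y position between the two cameras at 75 mm height.

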